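# Close a lamp's sprung battery hatch and hold it down

## Task

Turn the brass turn button on the grey lamp base until it lines up with the slot in the open battery hatch, then swing the hatch down over the button and press it flush against its frame, against the push of the sprung cells, firmly but without leaning hard on it. Finish while still holding the hatch flush with the fingers, so that I can lock it, with the button still in line and standing up through the slot. Leave the lamp's switch off and the other things on the desk where they are.

Things in the scene. Friction and masses are not known exactly. Their poses are not given: they have to be found in the camera images.
- lamp_base: Grey plastic battery lamp base without its neck, fixed to the desk, 160 mm along its x, 190 mm along its y, flat top 62 mm above the desk (small fittings stand on it). Origin: centre of its underside, on the desk. Its z is up; its y points from the turn button towards the hatch hinge.
- cell_a: One of two upright C cells on springs in the base's bay, 31 mm apart along the base's x, tips 6 mm above the top, 55 mm from the hinge (origin: 50 mm below the tip). They stop the closing hatch about 0.11 rad open until it is pressed: about 8 N straight down on the pad makes it flush; let go, it springs up again.
- neck_socket (a point): Top centre of the round dark neck socket that stands on the base beside the hatch, 42 mm across at its foot and 30 mm high.
- hatch_hinge (a point): Middle of the hatch's hinge line, at x = -25, y = +70 mm of the lamp base, 62 mm above the desk. The axis runs along the base's x; the shut hatch stretches from here 140 mm to the base's -y, lying flat on the top.
- battery_hatch (a joint): Opening angle of the pale hatch (rad): 0 flush on its frame, 1.57 upright, stop at 1.95. It stays where it is left and takes under 2 N at the edge to swing. Plate 90 mm wide (along the hinge), 140 mm from hinge to free edge, 4 mm thick, with a slot 15 mm wide and 32 mm long (long way from hinge to edge) centred 113 mm from the hinge on the middle line.
- hatch_pad (a point): Middle of the ribbed press pad on the hatch's outer face (the upper face when shut), 70 mm from the hinge on the middle line. Its z is the outward normal of the hatch.
- hatch_edge (a point): Middle of the hatch's free edge, on the outer face, 140 mm from the hinge.
- button_head (a point): Centre of the brass turn button's oblong head: 10 mm wide (its x), 24 mm long (its y, marked by a dark line along the top), 14 mm high, underside 5 mm above the base's top (round neck below). It turns about the vertical through this point, at x = -25, y = -42 mm of the lamp base, 74 mm above the desk. It stands 15 mm up through the slot of the shut hatch.
- turn_button (a joint): Angle of the turn button (rad, anticlockwise from above): at 0 or 3.14 its long way lies along the base's y, in line with the hatch's slot (it may be out by about 0.2 before it fouls); 1.57 is across. It starts well out of line, turns from -0.6 to 3.74 with light friction (0.04 N m) and stays where it is left.
- lamp_toggle (a joint): The lamp's black toggle switch, a 22 mm bat standing on the base top at x = +52, y = -45 mm, its tip 94 mm above the desk: 0 off (leaning to the base's -y), 0.7 on.
- clock_case: Loose oak dolls-house grandfather clock case, 34 x 50 mm, 176 mm high, standing. Origin: centre of its underside.
- dining_table: Loose cherry dolls-house dining table, 92 x 152 mm, 62 mm high. Origin: under its centre, on the desk.
- bell_jar: Loose glass bell jar on a dark wooden foot, 120 mm across, 140 mm high. Origin: centre of its underside.
- pin_tray: Loose green enamel pin tray, 75 x 120 mm, 16 mm high. Origin: centre of its underside.
- dining_chair: Loose cherry dolls-house chair, 38 x 40 mm, 86 mm high. Origin: under its centre, on the desk.
- glue_bottle: Loose glue bottle with an orange cap, 36 mm across, 85 mm high. Origin: centre of its underside.

How it is judged (in metres and radians):
On the way, in this order (a step that is already met when the one before it is completed fails the run):
1. the turn button is turned in line with the slot while the hatch is still open (angle between the y axis of button_head and the y axis of lamp_base, either way round below 0.2 rad and value of joint battery_hatch above 0.6 rad), for 0.2 s.
2. the hatch is swung down over the button and pressed flush (value of joint battery_hatch below 0.02 rad), for 0.2 s.
At the end, for the whole second after the job is handed in: The hatch is flush on its frame (within 0.02 rad, under 3 mm at its edge), pressed by the fingers with more than 3 N, the turn button is within 0.25 rad of the slot's line, the switch is off (under 0.3 rad) (value of joint battery_hatch below 0.02 rad and contact force between the fingers and battery_hatch above 3 N and angle between the y axis of button_head and the y axis of lamp_base, either way round below 0.25 rad and value of joint lamp_toggle below 0.3 rad); the arm keeps its last pose, push and grip.
It fails at once if the lamp's switch is flipped (value of joint lamp_toggle above 0.3 rad).
It fails at once if the hatch is pressed with more than 50 N (contact force between the fingers and battery_hatch above 50 N).
It fails at once if another thing on the desk is moved more than 20 mm (distance of any of clock_case, dining_table, bell_jar, pin_tray, dining_chair, glue_bottle from where it was at the start of the episode above 0.02 m).
It also fails if it takes over 54 s, if anything falls off the work surface, if the arm or the gripper's body presses on something with over 40 N, if the wrist force passes 120 N, or if a joint passes its speed limit or range.

## Robot

A 6-joint arm with a two-finger parallel gripper is mounted at the origin on the work surface. World frame = base frame: x ahead of the robot, y to its left, z up, the work surface at z = 0. Lengths are in mm, angles in rad, forces in N, time in s.
With the tool pointing down it reaches from about 275 to 850 mm from the base axis. Payload 19 kg.
Tool frame: the origin (TCP) lies on the front face of the gripper's body, between the roots of the fingers; the fingertips stand 73 mm ahead of it and the grasp point (between the pads) lies 54 mm ahead of it; z points along the fingers, y is the line along which they close (so a half turn about z gives the same grasp; the last joint's range is limited). The gripper opens to 85 mm and grips with 20 to 120 N. Pads are 22 mm wide; open, the fingers measure 114 mm over their backs; the gripper's body (76 mm by 85 mm) begins 54 mm behind the grasp point. The pads swing forward as they close: fully open they stand 13 mm farther back than shut.
Start: joints at [-1.291, 0.15, 1.437, -0, 1.554, -0.134], TCP at [231.176, -526.457, 303.867] pointing down, gripper open.
Joint ranges: [-2.8, 2.8], [-0.68, 2.1], [0.12, 2.68], [-1.39, 4.53], [0.16, 2.79], [-2.81, 2.81]. Speed limits (rad/s): [1.89, 1.89, 2.22, 3.01, 3.01, 3.01].

## Interface

Orientations are given as a unit quaternion [w, x, y, z].
In Python, from rig import observe, get_image, job_done gives the robot as it stands. The module is installed in compiled form; this text tells all that it offers.
- The arm moves only by the tool servo_tool, never from a script. Its argument "commands" is a list of rows, each an object with "dp": the shift along the tool's x, y, z in cm, a list of three; "spin": the turn about the tool's z in rad. A call has exactly 5 rows; each row shifts and turns the commanded pose from where the row before left it, along the tool's axes as they then stand; what a row does not reach is not made up. A row lasts 1/12 s, in which the tool goes at most 41.7 mm and 7.16 degrees, less where a joint would pass 70% of its speed; a pose out of reach is approached as far as the arm can. A call is refused whole if a number of a shift passes 4.17 or a number of a turn 0.125, either way. A call with a gripper value outside its range is refused whole. "grip" is the closure, from 0 (fully open) to 1 (shut), set as the call begins (left out, the last holds). The fingers move at their own pace and stop on an object; "grip_force" is the grip in N (left out, the last holds). Time passes only in rows, so rows that do not move let the fingers close, or fill a call up. It gives the time, the measured TCP pose, the force, the opening and the grip force at its end, in the units of the state.
- observe(): the state, without advancing time (a new reading comes with each control period).
- get_image(name): name is "scene" or "top" or "wrist"; returns a dict with "frame" (420x560x3 uint8, red, green, blue), "fx", "fy", "cx", "cy" (pixels), "origin" and "rotation" of the camera in the world; the wrist camera has in their place "hand_eye" (4x4, takes a point from camera to tool coordinates, whose origin is the TCP and whose axes are the flange's). Camera axes: x right, y up, looking along -z (the intrinsics and any distortion apply to the point x, -y, -z); pixel columns grow to the right and rows downward; lengths in mm; the calibration is good to about 2 mm. A picture is of the moment at which its call begins: read the wrist's pose just before it. There is no depth.
- job_done(): hands the job in; it is judged then, once.
The state is a dict: "t": time; "q": joint angles; "joint_vel": joint speeds; "joint_torque": joint torques, N m; "ee_pos": TCP position; "orientation": TCP orientation; "ft_force": force on the tool from outside, world axes, zero at the start; "wrist_torque": the same for the moment, N m; "grip_width": opening from 0.0 (shut) to 1.0 (fully open); "finger_force": force on a finger pad.
Only numpy, scipy, OpenCV 4.12 (cv2) and the standard library are available. Lean on these libraries where they do the work, as an engineer would, in place of code of your own. Each camera call takes 0.05 s, during which the arm holds its last target. There are 200 camera calls.

## Working session

There is one attempt and no reset: what is moved stays moved. The work goes in short steps, Python scripts to look and compute and a tool call to move; the robot and the scene stay as the last step left them, time stands still between calls to the robot, and variables do not carry over. Pictures are saved under pics/ and viewed, at most 10 in all, crops included, and the job is handed in when it is done.

Besides the shell and the picture viewer there is one more tool, called after "Call:" by a JSON object that holds its "op" and its "data". servo_tool: Moves the arm, as the interface text tells. Its arguments: {"type":"object","properties":{"commands":{"type":"array","items":{"type":"object","properties":{"dp":{"type":"array","items":{"type":"number"}},"spin":{"type":"number"}}}},"grip":{"type":"number"},"grip_force":{"type":"number"}},"required":["commands"]}

```bash
mkdir -p pics; cat > h.py <<'E'
import numpy as np,cv2,json
from rig import observe,get_image,job_done
def snap(n,f):
    d=get_image(n); cv2.imwrite('pics/'+f+'.png',cv2.cvtColor(d['frame'],cv2.COLOR_RGB2BGR))
    m={k:np.array(v).tolist() for k,v in d.items() if k!='frame'}; json.dump(m,open('pics/'+f+'.json','w')); return d
def load(f): return {k:np.array(v) for k,v in json.load(open('pics/'+f+'.json')).items()}
def ray(m,u,v):
    c=np.array([(u-m['cx'])/m['fx'],-(v-m['cy'])/m['fy'],-1.]); return np.array(m['origin']),m['rotation']@c
def onz(m,u,v,z):
    o,r=ray(m,u,v); return o+r*(z-o[2])/r[2]
def proj(m,p):
    c=np.array(m['rotation']).T@(np.array(p)-m['origin']); return (m['cx']-m['fx']*c[0]/c[2], m['cy']+m['fy']*c[1]/c[2])
E
python3 - <<'E'
from h import *
for n in ('top','scene'):
    d=snap(n,n+'0'); print({k:np.round(v,3).tolist() for k,v in d.items() if k!='frame'})
o=observe();print(o)
a=cv2.imread('pics/top0.png');b=cv2.imread('pics/scene0.png')
E
```

```text
{'fx': 513.741, 'fy': 513.741, 'cx': 280.258, 'cy': 202.376, 'origin': [387.224, -11.495, 1319.041], 'rotation': [-0.705, -0.036, 0.019, 0.708]}
{'fx': 449.018, 'fy': 449.018, 'cx': 275.404, 'cy': 202.326, 'origin': [1062.5, 468.98, 847.425], 'rotation': [0.4, 0.165, 0.335, 0.837]}
{'t': 0.1, 'q': array([-1.29097620e+00,  1.50917058e-01,  1.43795723e+00, -3.11047614e-06,
        1.55374830e+00, -1.33995982e-01]), 'joint_vel': array([ 0.00078893, -0.00214631, -0.00271096, -0.00172293, -0.00013425,
        0.00012011]), 'joint_torque': array([ 6.96181974e-03, -7.14377975e+01, -5.71796501e+01, -2.10678468e-05,
        7.23000223e-03,  3.71129738e-05]), 'ee_pos': array([ 231.15735011, -526.34452481,  303.35141159]), 'orientation': array([-5.13485463e-04,  9.78670650e-01,  2.05434890e-01, -3.90649163e-05]), 'ft_force': array([-0.25872979,  0.3342533 ,  0.76457065]), 'wrist_torque': array([ 0.03944453, -0.00894268,  0.07361042]), 'finger_force': 0.0, 'grip_width': 1.001328171590204}
```

View pics/top0.png

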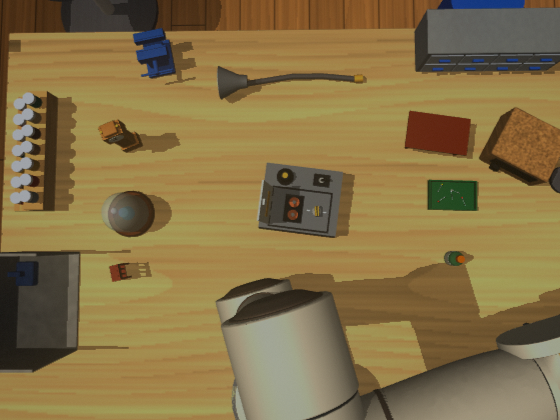

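View pics/scene0.png

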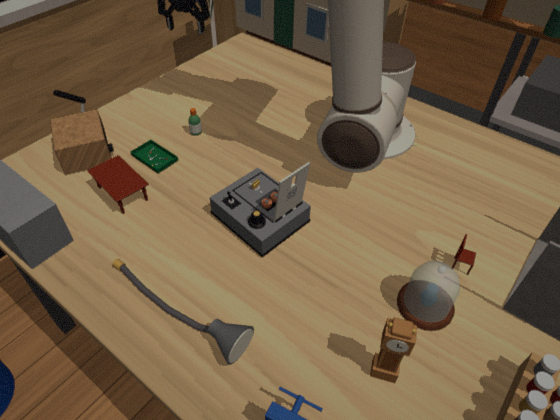

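Top view: the lamp base is at about (300,200), with the hinge side left (x≈265), button at (318,211), socket (286,176) and toggle (321,180). Scene view: the hatch stands roughly upright at (292,190). The loose objects are well clear of the base.

```bash
cat >> h.py <<'E'
from scipy.spatial.transform import Rotation as R
_l=load
def load(f):
    m=_l(f)
    if 'rotation' in m: m['rotation']=R.from_quat(np.roll(m['rotation'],-1)).as_matrix()
    return m
E
python3 - <<'E'
from h import *
a=cv2.imread('pics/top0.png')[150:250,245:360];b=cv2.imread('pics/scene0.png')[150:260,200:320]
a=cv2.resize(a,None,fx=3.4,fy=5.4*3.4/5.4,interpolation=3);b=cv2.resize(b,None,fx=3.4,fy=3.4,interpolation=3)
c=np.zeros((380,800,3),np.uint8);c[:a.shape[0],:a.shape[1]]=a;c[:b.shape[0],392:392+b.shape[1]]=b[:,:408];cv2.imwrite('pics/crop0.png',c)
m=load('top0')
im=cv2.imread('pics/top0.png');hsv=cv2.cvtColor(im,cv2.COLOR_BGR2HSV)
k=(hsv[...,1]<70).astype(np.uint8);k[:155]=0;k[245:]=0;k[:,:250]=0;k[:,355:]=0
k=cv2.morphologyEx(k,cv2.MORPH_CLOSE,np.ones((9,9)))
cs,_=cv2.findContours(k,0,2);c=max(cs,key=cv2.contourArea);r=cv2.minAreaRect(c);p=cv2.boxPoints(r);print(r,p.tolist())
w=np.array([onz(m,u,v,62)for u,v in p]);print(w.round(1),w.mean(0))
for n,u,v,z in(('btn',318,211,81),('sock',286,176,92)):print(n,onz(m,u,v,z).round(1))
E
```

```text
((299.2308044433594, 199.15386962890625), (79.63030242919922, 65.24227142333984), 7.125016689300537) [[255.67697143554688, 226.5846405029297], [263.7692565917969, 161.84617614746094], [342.7846374511719, 171.7230987548828], [334.6923522949219, 236.46156311035156]]
[[ 426.1   79.7   62. ]
 [ 586.    59.8   62. ]
 [ 560.2 -134.7   62. ]
 [ 401.4 -113.1   62. ]] [493.4355482  -27.06897834  62.        ]
btn [462.6 -72.1  81. ]
sock [546.5   4.6  92. ]
```

View pics/crop0.png

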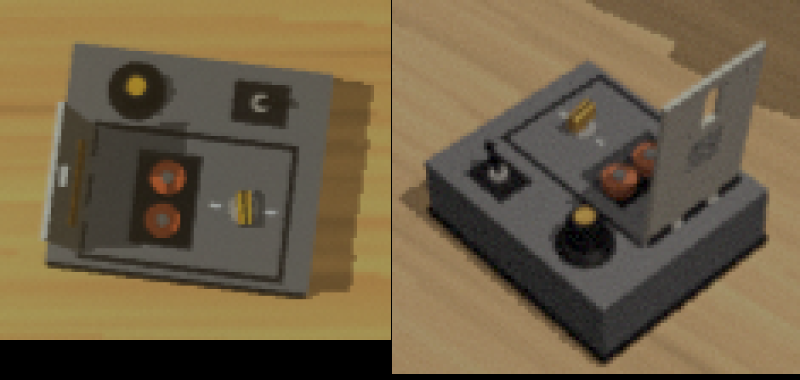

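Base: centre ≈(493,-30), yaw ≈ -0.13. The button is roughly across at ≈(463,-70). The crop shows the hatch a little past upright. I'll move over the button now.

Call:
{"op": "servo_tool", "data": {"commands": [{"dp":[2,-1.6,0]},{"dp":[2.6,-2.2,0]},{"dp":[2.6,-2.2,0]},{"dp":[2.6,-2.2,0]},{"dp":[2.6,-2.2,0]}], "grip": 0.5}}

```text
invalid input
```

Call:
{"op": "servo_tool", "data": {"commands": [{"dp":[2.6,-2.2,0]},{"dp":[2.6,-2.2,0]},{"dp":[2.6,-2.2,0]},{"dp":[2.6,-2.2,0]},{"dp":[2.6,-2.2,0]}]}}

```text
invalid input
```

Call:
{"op": "servo_tool", "data": {"commands": [{"dp":[2.6,-2.2,0]},{"dp":[2.6,-2.2,0]},{"dp":[2.6,-2.2,0]},{"dp":[2.6,-2.0,0]},{"dp":[1.2,-0.4,0]}]}}

```text
invalid input
```

Call:
{"op": "servo_tool", "data": {"commands": [{"spin":0.11},{"spin":0.11},{"spin":0.11},{"spin":0.11},{"spin":0.11}]}}

```text
invalid input
```

```bash
cat >> h.py <<'E'
def wsnap(f):
    o=observe(); d=get_image('wrist'); cv2.imwrite('pics/'+f+'.png',cv2.cvtColor(d['frame'],cv2.COLOR_RGB2BGR))
    T=np.eye(4);T[:3,:3]=R.from_quat(np.roll(o['orientation'],-1)).as_matrix();T[:3,3]=o['ee_pos']
    C=T@np.array(d['hand_eye'])
    m={k:float(d[k]) for k in('fx','fy','cx','cy')};m['origin']=C[:3,3].tolist();m['rotation']=np.roll(R.from_matrix(C[:3,:3]).as_quat(),1).tolist()
    json.dump(m,open('pics/'+f+'.json','w'));print([k for k in d],o['t'],o['ee_pos'].round(1),o['orientation'].round(4),o['q'].round(3),o['grip_width'],o['ft_force'].round(2))
E
python3 -c "
from h import *
wsnap('w1')"
```

```text
['frame', 'fx', 'fy', 'cx', 'cy', 'hand_eye'] 0.1 [ 231.2 -526.3  303.4] [-5.000e-04  9.787e-01  2.054e-01 -0.000e+00] [-1.291  0.151  1.438 -0.     1.554 -0.134] 1.001328171590204 [-0.26  0.33  0.76]
```

View pics/w1.png

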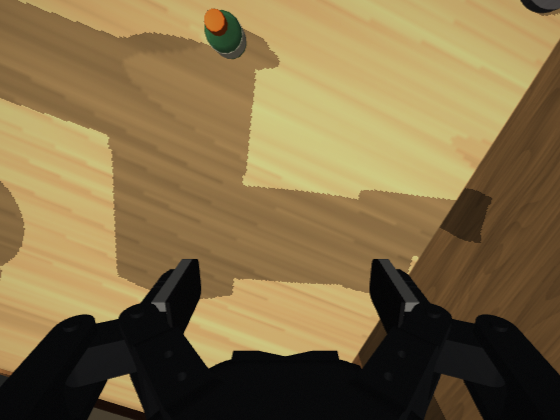

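The calls were refused, so the arm hasn't moved (the glue bottle is visible at (225,30)). I'll give both keys in every row.

Call:
{"op": "servo_tool", "data": {"commands": [{"dp":[2,-1.6,0],"spin":0},{"dp":[2.6,-2.2,0],"spin":0},{"dp":[2.6,-2.2,0],"spin":0},{"dp":[2.6,-2.2,0],"spin":0},{"dp":[2.6,-2.2,0],"spin":0}], "grip": 0.5, "grip_force": 30}}

```text
t: 0.57
ee_pos: [303.2, -379.9, 303.6]
orientation: [-0.0, 0.979, 0.205, -0.0]
ft_force: [1.6, 0.4, 0.2]
grip_width: 0.5
finger_force: 0.0
```

Call:
{"op": "servo_tool", "data": {"commands": [{"dp":[2.7,-2.2,0],"spin":0},{"dp":[2.7,-2.2,0],"spin":0},{"dp":[2.7,-2.2,0],"spin":0},{"dp":[2.7,-2.2,0],"spin":0},{"dp":[2.7,-2.2,0],"spin":0}]}}

```text
t: 0.98
ee_pos: [382.6, -224.7, 303.9]
orientation: [-0.0, 0.979, 0.205, 0.0]
ft_force: [-0.1, 0.2, 0.1]
grip_width: 0.496
finger_force: 0.0
```

Call:
{"op": "servo_tool", "data": {"commands": [{"dp":[2.7,-2.2,0],"spin":0},{"dp":[2.7,-2.2,0],"spin":0},{"dp":[2.7,-2.2,0],"spin":0},{"dp":[2.7,-2.2,0],"spin":0},{"dp":[2.7,-2.2,0],"spin":0}]}}

```text
t: 1.4
ee_pos: [462.0, -69.6, 303.9]
orientation: [-0.0, 0.979, 0.205, 0.0]
ft_force: [0.3, -0.2, 0.6]
grip_width: 0.498
finger_force: 0.0
```

Call:
{"op": "servo_tool", "data": {"commands": [{"dp":[0,0,0],"spin":0.11},{"dp":[0,0,0],"spin":0.11},{"dp":[0,0,0],"spin":0.11},{"dp":[0,0,0],"spin":0.11},{"dp":[0,0,0],"spin":0.11}]}}

```text
t: 1.82
ee_pos: [461.6, -71.2, 303.7]
orientation: [-0.0, 0.998, -0.071, -0.0]
ft_force: [-0.7, 0.2, 0.3]
grip_width: 0.499
finger_force: 0.0
```

```bash
python3 -c "
from h import *
wsnap('w2')"
```

```text
['frame', 'fx', 'fy', 'cx', 'cy', 'hand_eye'] 1.8167 [461.6 -71.2 303.7] [-1.000e-04  9.975e-01 -7.060e-02 -2.000e-04] [-0.318 -0.077  1.673  0.     1.546  1.394] 0.4986944840569342 [-0.74  0.16  0.3 ]
```

View pics/w2.png

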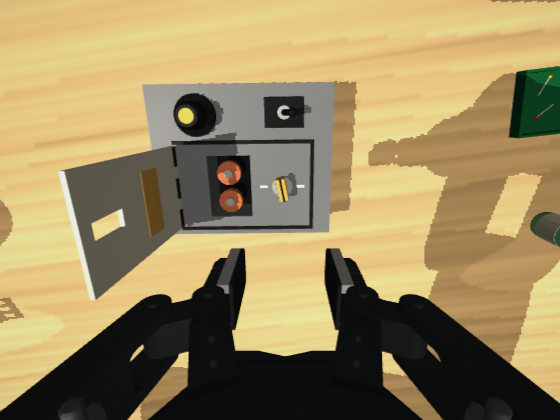

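Wrist view: button at (282,188), nearly across, tilted slightly. The hatch is open to the left, slot at (108,224). The base top corners are (143,85), (335,82) and (329,232).

```bash
python3 - <<'E'
from h import *
m=load('w2');im=cv2.imread('pics/w2.png');hsv=cv2.cvtColor(im,cv2.COLOR_BGR2HSV)
P={n:onz(m,u,v,62)[:2].round(1) for n,u,v in(('TL',143.5,84.5),('TR',334.5,82),('BR',329.5,232),('fr_tr',313,141),('fr_br',311,228),('fr_tl',173,143))};print(P)
yd=P['TL']-P['TR'];print('yawy',np.arctan2(yd[1],yd[0]),np.hypot(*yd)); xd=P['TR']-P['BR'];print('yawx',np.arctan2(xd[1],xd[0]),np.hypot(*xd))
k=cv2.inRange(hsv,(18,110,90),(35,255,255));k[:165]=0;k[212:]=0;k[:,:262]=0;k[:,300:]=0
y,x=np.nonzero(k);print(len(x),x.mean(),y.mean())
w=np.array([onz(m,a,b,81)[:2] for a,b in zip(x,y)],np.float32);r=cv2.minAreaRect(w);print(r,w.mean(0))
e,v=np.linalg.eigh(np.cov(w.T));print(e,np.arctan2(v[1,1],v[0,1]))
c=cv2.resize(im[160:220,250:320],None,fx=7,fy=7,interpolation=2);cv2.imwrite('pics/w2c.png',c)
b=onz(m,*r[0],81) if 0 else None
E
```

```text
{'TL': array([583.8,  51.4]), 'TR': array([ 559.6, -135.3]), 'BR': array([ 401.6, -115.3]), 'fr_tr': array([ 506., -108.]), 'fr_br': array([409.5, -94.8]), 'fr_tl': array([524.5,  37. ])}
yawy 1.4418953100664227 188.26186549590972
yawx -0.1259126256857983 159.26079241294764
211 281.7345971563981 189.14691943127963
((464.35302734375, -69.03639221191406), (25.718830108642578, 10.356183052062988), 3.7778735160827637) [464.16592  -69.180336]
[ 9.47178802 53.62486173] -3.099051470683722
```

View pics/w2c.png

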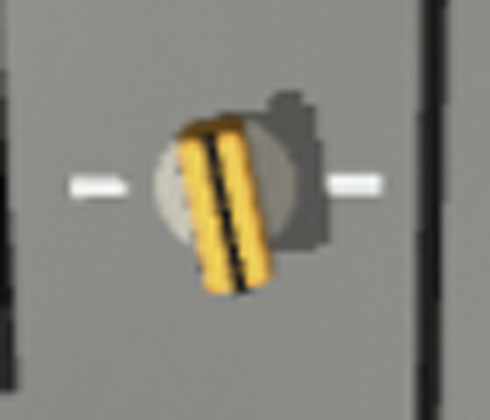

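Call:
{"op": "servo_tool", "data": {"commands": [{"dp":[0,0,0],"spin":-0.095},{"dp":[0,0,0],"spin":-0.095},{"dp":[0.2,-0.2,2],"spin":0},{"dp":[0,0,3],"spin":0},{"dp":[0,0,3],"spin":0}]}}

```text
t: 2.28
ee_pos: [463.6, -69.2, 223.3]
orientation: [0.0, 1.0, 0.028, 0.001]
ft_force: [-0.4, -0.3, -1.1]
grip_width: 0.504
finger_force: 0.0
```

Call:
{"op": "servo_tool", "data": {"commands": [{"dp":[0,0,3],"spin":0},{"dp":[0,0,1.7],"spin":0},{"dp":[0,0,0],"spin":0},{"dp":[0,0,0],"spin":0},{"dp":[0,0,0],"spin":0}]}}

```text
t: 2.7
ee_pos: [464.0, -69.4, 178.3]
orientation: [0.0, 1.0, 0.027, 0.001]
ft_force: [-0.3, 0.6, 0.9]
grip_width: 0.501
finger_force: 0.0
```

Call:
{"op": "servo_tool", "data": {"commands": [{"dp":[0,0,1.3],"spin":0},{"dp":[0,0,1.3],"spin":0},{"dp":[0,0,0.7],"spin":0},{"dp":[0,0,0],"spin":0},{"dp":[0,0,0],"spin":0}]}}

```text
t: 3.12
ee_pos: [463.9, -69.4, 144.8]
orientation: [0.0, 1.0, 0.027, 0.0]
ft_force: [-1.0, 0.4, 0.9]
grip_width: 0.498
finger_force: 0.0
```

Call:
{"op": "servo_tool", "data": {"commands": [{"dp":[0,0,0],"spin":0},{"dp":[0,0,0],"spin":0},{"dp":[0,0,0],"spin":0},{"dp":[0,0,0],"spin":0},{"dp":[0,0,0],"spin":0}], "grip": 1, "grip_force": 25}}

```text
t: 3.53
ee_pos: [463.8, -68.4, 144.8]
orientation: [-0.001, 1.0, 0.027, 0.001]
ft_force: [-1.6, 11.9, 9.3]
grip_width: 0.104
finger_force: 29.8
```

Call:
{"op": "servo_tool", "data": {"commands": [{"dp":[0,0,0],"spin":0},{"dp":[0,0,0],"spin":0},{"dp":[0,0,0],"spin":0},{"dp":[0,0,0],"spin":0},{"dp":[0,0,0],"spin":0}]}}

```text
t: 3.95
ee_pos: [463.8, -68.4, 144.8]
orientation: [-0.001, 1.0, 0.027, 0.001]
ft_force: [-1.5, 11.6, 9.5]
grip_width: 0.106
finger_force: 29.8
```

Call:
{"op": "servo_tool", "data": {"commands": [{"dp":[0,-0.1,-0.1],"spin":-0.1},{"dp":[0,0,0],"spin":-0.11},{"dp":[0,0,0],"spin":-0.11},{"dp":[0,0,0],"spin":-0.11},{"dp":[0,0,0],"spin":-0.11}]}}

```text
t: 4.37
ee_pos: [463.6, -67.7, 145.0]
orientation: [-0.001, 0.955, 0.295, 0.0]
ft_force: [2.9, 6.1, -3.0]
grip_width: 0.11
finger_force: 28.5
```

Call:
{"op": "servo_tool", "data": {"commands": [{"dp":[0,0,0],"spin":-0.11},{"dp":[0,0,0],"spin":-0.11},{"dp":[0,0,0],"spin":-0.11},{"dp":[0,0,0],"spin":-0.11},{"dp":[0,0,0],"spin":-0.11}]}}

```text
t: 4.78
ee_pos: [463.3, -67.5, 145.0]
orientation: [-0.001, 0.839, 0.544, 0.0]
ft_force: [-0.8, 9.3, -1.0]
grip_width: 0.105
finger_force: 28.8
```

Call:
{"op": "servo_tool", "data": {"commands": [{"dp":[0,0,0],"spin":-0.11},{"dp":[0,0,0],"spin":-0.11},{"dp":[0,0,0],"spin":-0.08},{"dp":[0,0,0],"spin":0},{"dp":[0,0,0],"spin":0}]}}

```text
t: 5.2
ee_pos: [463.1, -67.4, 144.9]
orientation: [-0.001, 0.75, 0.661, 0.0]
ft_force: [-3.5, 9.5, 1.9]
grip_width: 0.106
finger_force: 29.0
```

Turned to yaw 1.444, matching the base's y (1.443). Releasing and rising.

Call:
{"op": "servo_tool", "data": {"commands": [{"dp":[0,0,0],"spin":0},{"dp":[0,0,0],"spin":0},{"dp":[0,0,0],"spin":0},{"dp":[0,0,-1],"spin":0},{"dp":[0,0,-2],"spin":0}], "grip": 0.65}}

```text
t: 5.62
ee_pos: [462.7, -68.1, 174.2]
orientation: [-0.001, 0.751, 0.661, -0.001]
ft_force: [-0.5, 0.6, 0.5]
grip_width: 0.354
finger_force: 0.0
```

Call:
{"op": "servo_tool", "data": {"commands": [{"dp":[0,0,-3],"spin":0},{"dp":[0,0,-3.5],"spin":0},{"dp":[0,0,-3.5],"spin":0},{"dp":[0,0,-3],"spin":0},{"dp":[0,0,0],"spin":0}], "grip": 1}}

```text
t: 6.03
ee_pos: [464.4, -68.6, 311.8]
orientation: [0.004, 0.751, 0.661, 0.002]
ft_force: [0.3, -0.1, 0.2]
grip_width: -0.003
finger_force: 0.0
```

```bash
python3 - <<'E'
from h import *
wsnap('w3');snap('scene','s3')
im=cv2.imread('pics/w3.png');b=cv2.imread('pics/s3.png')[150:260,200:320]
c=np.zeros((420,800,3),np.uint8);c[:,:400]=cv2.resize(im,(400,300))[:420] if 0 else cv2.copyMakeBorder(cv2.resize(im,(400,300)),0,120,0,0,0);b=cv2.resize(b,(400,367),interpolation=3);c[:367,400:]=b;cv2.imwrite('pics/c3.png',c)
E
```

```text
['frame', 'fx', 'fy', 'cx', 'cy', 'hand_eye'] 6.0333 [464.4 -68.6 311.8] [0.0037 0.7506 0.6608 0.0022] [-0.311 -0.079  1.659 -0.     1.553 -0.184] -0.0033123019227088 [ 0.33 -0.08  0.21]
```

View pics/c3.png

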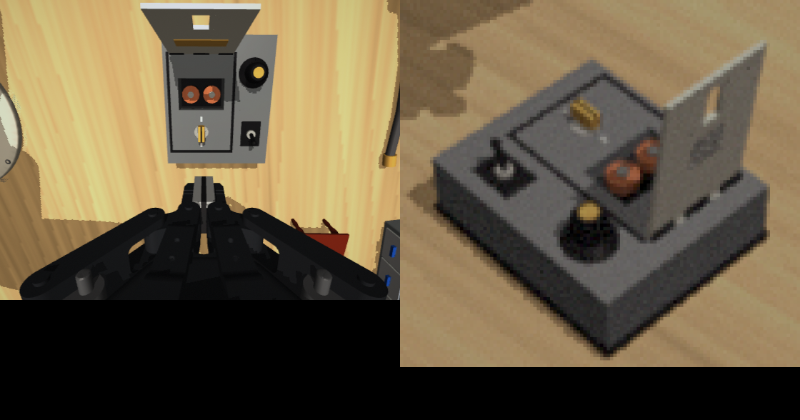

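The picture shows the button (201,132 in the left half) in line with the white marks, and the hatch still open. Next, the hatch angle.

```bash
python3 - <<'E'
from h import *
X=np.array([.992,-.128,0]);Y=np.array([.128,.992,0]);H=np.array([477.7,42.1,62])
m=load('s3');w=load('w3')
print('meas scene (279.5,181.5) (309.5,163.5); wrist (199,8),(365,14)')
for t in np.arange(1.4,1.96,.1):
    p=[H+s*45*X-140*np.cos(t)*Y+[0,0,140*np.sin(t)] for s in(1,-1)]
    print(round(t,2),[np.round(proj(m,q)).tolist() for q in p],[np.round(proj(w,q)).tolist() for q in p[::-1]])
E
```

```text
meas scene (279.5,181.5) (309.5,163.5); wrist (199,8),(365,14)
1.4 [[265.0, 172.0], [295.0, 154.0]] [[204.0, 92.0], [359.0, 92.0]]
1.5 [[270.0, 175.0], [299.0, 156.0]] [[201.0, 65.0], [362.0, 65.0]]
1.6 [[274.0, 178.0], [304.0, 159.0]] [[198.0, 36.0], [364.0, 37.0]]
1.7 [[279.0, 182.0], [308.0, 162.0]] [[197.0, 7.0], [366.0, 8.0]]
1.8 [[284.0, 186.0], [313.0, 166.0]] [[196.0, -22.0], [367.0, -20.0]]
1.9 [[288.0, 191.0], [317.0, 171.0]] [[195.0, -49.0], [367.0, -48.0]]
```

Hatch angle ≈1.71 rad. I'll go over it to its outer side at height, then come down behind it.

Call:
{"op": "servo_tool", "data": {"commands": [{"dp":[2.2,0,0],"spin":0},{"dp":[3.5,0,0],"spin":0},{"dp":[3.5,0,0],"spin":0},{"dp":[3.5,0,0],"spin":0},{"dp":[3.5,0,0],"spin":0}]}}

```text
t: 6.55
ee_pos: [483.5, 93.9, 304.2]
orientation: [-0.0, 0.751, 0.661, -0.001]
ft_force: [0.4, 0.9, 0.6]
grip_width: 0.001
finger_force: 0.0
```

Call:
{"op": "servo_tool", "data": {"commands": [{"dp":[0,0,0],"spin":0},{"dp":[0,0,0],"spin":0},{"dp":[0,0,2],"spin":0},{"dp":[0,0,2.5],"spin":0},{"dp":[0,0,2.5],"spin":0}]}}

```text
t: 6.97
ee_pos: [483.8, 91.4, 233.9]
orientation: [0.0, 0.751, 0.66, -0.0]
ft_force: [0.4, 0.7, -0.5]
grip_width: 0.0
finger_force: 0.0
```

Call:
{"op": "servo_tool", "data": {"commands": [{"dp":[0,0,1],"spin":0},{"dp":[0,0,0],"spin":0},{"dp":[0,0,0],"spin":0},{"dp":[0,0,0],"spin":0},{"dp":[0,0,0],"spin":0}]}}

```text
t: 7.38
ee_pos: [484.5, 92.2, 226.3]
orientation: [0.001, 0.751, 0.661, 0.001]
ft_force: [-0.1, -0.2, 0.5]
grip_width: 0.0
finger_force: 0.0
```

Call:
{"op": "servo_tool", "data": {"commands": [{"dp":[0,0,1.1],"spin":0},{"dp":[-1,0,0],"spin":0},{"dp":[-1,0,0],"spin":0},{"dp":[-1,0,0],"spin":0},{"dp":[-1,0,0],"spin":0}]}}

```text
t: 7.8
ee_pos: [478.8, 51.6, 214.1]
orientation: [0.0, 0.751, 0.661, 0.0]
ft_force: [-0.9, 1.5, -0.1]
grip_width: 0.003
finger_force: 0.5
```

Call:
{"op": "servo_tool", "data": {"commands": [{"dp":[-0.8,0,0.1],"spin":0},{"dp":[-0.8,0,0.1],"spin":0},{"dp":[-0.8,0,0.2],"spin":0},{"dp":[0,0,0],"spin":0},{"dp":[0,0,0],"spin":0}]}}

```text
t: 8.22
ee_pos: [475.8, 28.5, 209.8]
orientation: [-0.0, 0.751, 0.66, -0.0]
ft_force: [-0.3, 0.7, -0.1]
grip_width: 0.003
finger_force: 0.0
```

```bash
python3 - <<'E'
from h import *
snap('scene','s4');o=observe();print(o['ft_force'],o['ee_pos'])
cv2.imwrite('pics/s4c.png',cv2.resize(cv2.imread('pics/s4.png')[90:270,190:350],None,fx=3.3,fy=3.3,interpolation=3))
E
```

```text
[-0.05337132  0.05861637  0.0594329 ] [475.91222029  28.83601777 209.89554538]
```

View pics/s4c.png

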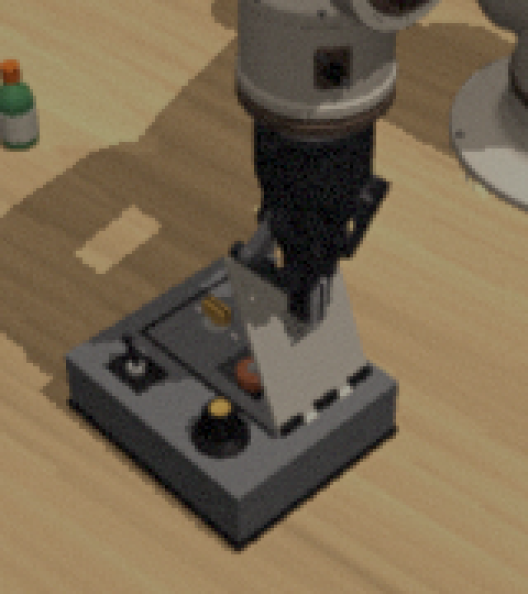

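The hatch is swinging down well, with the fingertips on its outer face at (310,315). Continuing the arc.

Call:
{"op": "servo_tool", "data": {"commands": [{"dp":[-1.1,0,0.4],"spin":0},{"dp":[-1.1,0,0.5],"spin":0},{"dp":[-0.7,0,0.6],"spin":0},{"dp":[-0.6,0,0.6],"spin":0},{"dp":[-0.5,0,0.5],"spin":0}]}}

```text
t: 8.68
ee_pos: [470.5, -11.6, 183.0]
orientation: [-0.0, 0.751, 0.661, -0.0]
ft_force: [0.1, 1.2, 0.6]
grip_width: 0.001
finger_force: 0.3
```

Call:
{"op": "servo_tool", "data": {"commands": [{"dp":[-0.4,0,0.5],"spin":0},{"dp":[-0.4,0,0.6],"spin":0},{"dp":[-0.3,0,0.6],"spin":0},{"dp":[-0.2,0,0.5],"spin":0},{"dp":[0,0,0],"spin":0}]}}

```text
t: 9.1
ee_pos: [468.8, -23.8, 160.8]
orientation: [-0.001, 0.751, 0.661, -0.0]
ft_force: [-0.1, -0.0, -0.5]
grip_width: 0.002
finger_force: 0.0
```

Call:
{"op": "servo_tool", "data": {"commands": [{"dp":[-0.1,0,0.3],"spin":0},{"dp":[-0.1,0,0.3],"spin":0},{"dp":[-0.1,0,0.3],"spin":0},{"dp":[-0.05,0,0.2],"spin":0},{"dp":[0,0,0],"spin":0}]}}

```text
t: 9.52
ee_pos: [468.6, -27.1, 150.5]
orientation: [-0.0, 0.751, 0.661, -0.0]
ft_force: [0.1, -0.6, -0.5]
grip_width: -0.001
finger_force: 0.0
```

Call:
{"op": "servo_tool", "data": {"commands": [{"dp":[0,0,0.1],"spin":0},{"dp":[0,0,0.1],"spin":0},{"dp":[0,0,0.1],"spin":0},{"dp":[0,0,0],"spin":0},{"dp":[0,0,0],"spin":0}]}}

```text
t: 9.93
ee_pos: [468.7, -27.1, 147.9]
orientation: [-0.0, 0.751, 0.661, 0.0]
ft_force: [0.3, 0.1, 0.4]
grip_width: 0.001
finger_force: 0.0
```

Call:
{"op": "servo_tool", "data": {"commands": [{"dp":[0,0,0.1],"spin":0},{"dp":[0,0,0.1],"spin":0},{"dp":[0,0,0.1],"spin":0},{"dp":[0,0,0.1],"spin":0},{"dp":[0,0,0],"spin":0}]}}

```text
t: 10.35
ee_pos: [468.8, -27.2, 143.8]
orientation: [0.0, 0.751, 0.661, -0.0]
ft_force: [0.3, -1.8, 2.5]
grip_width: 0.005
finger_force: 1.2
```

Call:
{"op": "servo_tool", "data": {"commands": [{"dp":[0,0,0.1],"spin":0},{"dp":[0,0,0.1],"spin":0},{"dp":[0,0,0.1],"spin":0},{"dp":[0,0,0],"spin":0},{"dp":[0,0,0],"spin":0}]}}

```text
t: 10.77
ee_pos: [468.8, -27.1, 140.9]
orientation: [0.0, 0.751, 0.661, 0.0]
ft_force: [0.6, -2.8, 3.7]
grip_width: -0.001
finger_force: 1.9
```

Call:
{"op": "servo_tool", "data": {"commands": [{"dp":[0,0,0.1],"spin":0},{"dp":[0,0,0.1],"spin":0},{"dp":[0,0,0],"spin":0},{"dp":[0,0,0],"spin":0},{"dp":[0,0,0],"spin":0}]}}

```text
t: 11.18
ee_pos: [468.8, -27.2, 139.0]
orientation: [0.0, 0.751, 0.661, 0.0]
ft_force: [-0.6, -4.3, 4.7]
grip_width: -0.0
finger_force: 2.5
```

Call:
{"op": "servo_tool", "data": {"commands": [{"dp":[0,0,0.1],"spin":0},{"dp":[0,0,0],"spin":0},{"dp":[0,0,0],"spin":0},{"dp":[0,0,0],"spin":0},{"dp":[0,0,0],"spin":0}]}}

```text
t: 11.6
ee_pos: [468.9, -27.2, 138.5]
orientation: [0.0, 0.751, 0.661, 0.0]
ft_force: [-3.8, -3.7, 13.3]
grip_width: 0.0
finger_force: 6.6
```

Call:
{"op": "servo_tool", "data": {"commands": [{"dp":[0,0,0.04],"spin":0},{"dp":[0,0,0],"spin":0},{"dp":[0,0,0],"spin":0},{"dp":[0,0,0],"spin":0},{"dp":[0,0,0],"spin":0}]}}

```text
t: 12.02
ee_pos: [468.9, -27.2, 138.3]
orientation: [0.0, 0.751, 0.661, 0.0]
ft_force: [-5.1, -4.3, 18.1]
grip_width: -0.005
finger_force: 9.0
```

```bash
python3 - <<'E'
from h import *
snap('scene','s5');o=observe();print(o['ft_force'],o['ee_pos'])
cv2.imwrite('pics/s5c.png',cv2.resize(cv2.imread('pics/s5.png')[150:260,190:330],None,fx=5,fy=5,interpolation=3))
E
```

```text
[-6.27142229 -3.94061383 17.7118333 ] [468.91025133 -27.25066029 138.32808898]
```

View pics/s5c.png

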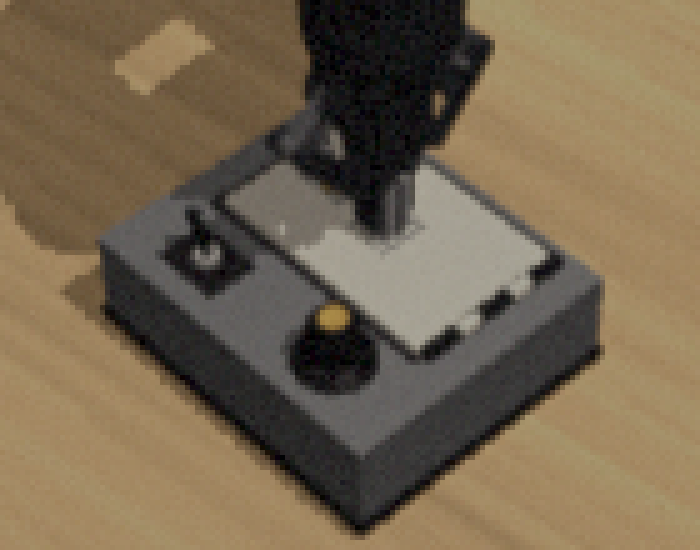

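The hatch lies flat on its frame, the fingers are on the pad at (390,235), the toggle at (205,245) is unchanged, and the press is a steady 18 N or so. Handing in.

```bash
python3 -c "
from rig import *
print(job_done())"
```

```text
the job is handed in; nothing more can be done
None
```

I turned the button in line with the slot and swung the hatch down. The fingers are holding it flush at about 18 N with the switch still off, and I handed the job in at about 12 s; the final picture doesn't clearly show the button in the slot, and no verdict came back.

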